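Unload the burn-in rack into the cooling tray in reverse order

ROBOT

A 6-joint arm with a two-finger parallel gripper is mounted at the origin on the work surface. World frame = base frame: x ahead of the robot, y to its left, z up, the work surface at z = 0. Lengths are in m, angles in rad, forces in N, time in s.
With the tool pointing down it reaches from about 0.275 to 0.875 m from the base axis. Payload 12.5 kg.
Tool frame: the origin (TCP) lies between the finger pads, 19 mm behind the fingertips; this is the grasp point; z points along the fingers, y is the line along which they close (so a half turn about z gives the same grasp; the last joint's range is limited). The gripper opens to 85 mm and grips with 20 to 120 N. Pads are 22 mm wide; open, the fingers measure 114 mm over their backs; the gripper's body (76 mm by 85 mm) begins 54 mm behind the grasp point. The pads swing forward as they close: fully open they stand 13 mm farther back than shut.
Start: joints at [1.244, 0.351, 1.652, -0, 1.139, -0.085], TCP at [0.132, 0.534, 0.25] pointing down, gripper open.
Joint ranges: [-2.75, 2.75], [-0.79, 2.1], [0.01, 2.65], [-1.57, 4.71], [0.07, 3.14], [-2.87, 2.87]. Speed limits (rad/s): [2.22, 2.22, 2.79, 3.14, 3.14, 3.14].

INTERFACE

Orientations are given as a 3x3 rotation matrix whose columns are the frame's x, y, z axes.
In Python, from bench import manip gives the robot as it stands. Calls block until the motion is done:
- manip.move_ptp(position, orientation): joint-space move of the TCP to a pose.
- manip.move_l(position, attitude=None, max_speed=0.15): straight line of the TCP; attitude=None keeps the orientation; max_speed is the mean speed in m/s.
- manip.move_j(angles): joint-space move.
- manip.set_gripper(opening, effort=None): opening from 0.0 (shut) to 1.0 (fully open); effort is the grip in N (None keeps the last); returns when the fingers have stopped.
- manip.dwell(seconds).
- manip.inverse_kinematics(position, orientation): joint angles nearest the present ones, or None.
- manip.grab_frame(name): name is "scene" or "top"; returns (picture, depth): 420x560x3 uint8, red, green, blue; 420x560 float32, m along the optical axis (not along the pixel's ray), 0 where there is no reading.
- manip.get_calibration(name): a dict with "camera_matrix" (3x3 intrinsics, pixels), "R" (3x3) and "t" (3): a world point X has camera coordinates R X + t. Camera axes: x right, y down, z forward; pixel columns grow to the right and rows downward; lengths in m; the calibration is good to about 2 mm. A picture is of the moment at which its call begins. get_calibration takes no time and is no camera call.
A pose or a line that the arm cannot do raises manip.Unreachable and nothing moves.
- manip.sign_off(): hands the job in; it is judged then, once.
Trained networks look in the newest picture that a camera, given by its name, has taken for a name from the list of things; names that differ only in an ending like _2 or _b are one class to them, and where a whole thing is asked for, a point or a joint stands for the part that bears it (a point fixed in the world has none). Each returns a list of dicts, best first, with "confidence" (0 to 1); they miss things now and then, are a little off and sometimes report something else, mostly with a low value. They report only what shows in the picture. A call takes as long as a camera call. They do not tell look-alikes from the thing itself.
- manip.look_for(camera, name): "at" ([x, y, z] in m, in world coordinates, good to about 4 mm: the middle of the surface that is visible of it).
Readings, each from a call of its own:
- manip.current_time(): time.
- manip.current_qpos(): joint angles.
- manip.current_joint_vel(): joint speeds.
- manip.current_joint_torque(): joint torques, N m.
- manip.current_ee_pos(): TCP position.
- manip.current_tcp_rot(): TCP orientation.
- manip.current_force(): force on the tool from outside, world axes, zero at the start.
- manip.current_ft_torque(): the same for the moment, N m.
- manip.current_grip_width(): opening from 0.0 (shut) to 1.0 (fully open).
- manip.current_grip_force(): force on a finger pad.
Only numpy, scipy, OpenCV 4.12 (cv2) and the standard library are available. Lean on these libraries where they do the work, as an engineer would, in place of code of your own. Each camera call takes 0.05 s, during which the arm holds its last target. There are 200 camera calls.

TASK

Burn-in is finished: move the four units from the aluminium burn-in rack (the one with the fan) into the black cooling tray, one in each bay, in reverse order: the unit that stood nearest the fan goes into the bay farthest from the tray's handle, the next one into the next bay, and so on, so that the unit that stood farthest from the fan ends up nearest the handle. Keep them upright and set each one gently down, without dropping it, in the middle of its bay, flat on the bay floor.

Things in the scene. Friction and masses are not known exactly. Their poses are not given: they have to be found in the camera images.
- finned: Finned heat-sink module, bare aluminium, 44 (x) x 38 (y) x 52 mm tall: a solid block to 36 mm, with five thin upright fins running along x above it. About 0.2 kg. Grip across its x faces (44 mm) with the TCP about 38 mm above its underside. Origin at the centre of its underside, z up.
- diecast: Plain die-cast aluminium box, 44 (x) x 38 (y) x 60 mm tall, flat top with four dark screws, a dark lid seam. About 0.24 kg. Grip across its x faces (44 mm), about 38 mm above its underside. Origin at the centre of its underside, z up.
- motor: Round steel motor standing on end: can 42 mm in diameter and 50 mm tall, then a brass boss and a thin shaft up to 66 mm. About 0.26 kg. Grip across the can, about 38 mm above its underside. Origin at the centre of its underside, z up.
- choke: Stepped steel choke: dark base 44 (x) x 42 (y) x 26 mm, and above it a narrower upright core 44 (x) x 22 (y), up to 58 mm. About 0.28 kg. Grip across its x faces (44 mm), about 38 mm above its underside. Origin at the centre of its underside, z up.
- burnin: Burn-in rack, fixed: aluminium base 74 (x) x 290 (y) x 8 mm with a row of four nests along its y axis, centred at x = 0, y = -90, -30, +30, +90 mm. A black fan 60 x 22 mm, its top 62 mm above the table, stands at the +y end (y = +148 mm). Origin on the table under the middle of the row; y along the row towards the fan, z up.
- tray: Cooling tray, fixed, black: four bays in a row along its y axis, centred at x = 0, y = -90, -30, +30, +90 mm. Bay floors 68 (x) x 57 (y) mm, 12 mm above the table; grey rims and dividers 3 mm thick rise 8 mm above them. A steel handle 56 mm wide (x), top at 59 mm, stands at the +y end (y = +148 mm). Origin on the table under the middle of the row; y along the row towards the handle, z up.
- nest_finned: Black nest in the burn-in rack in which the finned unit stands at the start; fixed, it stays there when the unit is taken. 64 (x) x 56 (y) mm, floor 4 mm thick, rim 9 mm high. Origin at the centre of its underside, 8 mm above the table (so the unit's underside starts 12 mm above the table); y along the row. The nests look alike; its place in the row varies.
- nest_diecast: Black nest in the burn-in rack in which the diecast unit stands at the start; fixed, it stays there when the unit is taken. 64 (x) x 56 (y) mm, floor 4 mm thick, rim 9 mm high. Origin at the centre of its underside, 8 mm above the table (so the unit's underside starts 12 mm above the table); y along the row. The nests look alike; its place in the row varies.
- nest_motor: Black nest in the burn-in rack in which the motor unit stands at the start; fixed, it stays there when the unit is taken. 64 (x) x 56 (y) mm, floor 4 mm thick, rim 9 mm high. Origin at the centre of its underside, 8 mm above the table (so the unit's underside starts 12 mm above the table); y along the row. The nests look alike; its place in the row varies.
- nest_choke: Black nest in the burn-in rack in which the choke unit stands at the start; fixed, it stays there when the unit is taken. 64 (x) x 56 (y) mm, floor 4 mm thick, rim 9 mm high. Origin at the centre of its underside, 8 mm above the table (so the unit's underside starts 12 mm above the table); y along the row. The nests look alike; its place in the row varies.
Things that resemble listed ones, but are neither listed nor needed, are in the scene too. What is shaped like the diecast but purple is not meant. What is shaped like the motor but red is not meant.

How it is judged:
By the outcome, as a careful person would: the job done as asked, in the order asked, and still so for the second after the job is handed in, with the robot touching nothing.
It also fails if it takes over 112 s, if anything falls off the work surface, if the arm or the gripper's body presses on something with over 40 N, if the wrist force passes 120 N, or if a joint passes its speed limit or range.

## Working session

There is one attempt and no reset: what is moved stays moved. The work goes in short steps, each a Python script; the robot and the scene stay as the last script left them, time stands still between calls to the robot, and variables do not carry over. Pictures are saved under pics/ and viewed, at most 14 in all, crops included, and the job is handed in when it is done.

```bash
mkdir -p pics
python3 - <<'E'
from bench import manip
import cv2, numpy as np
for c in ("top","scene"):
    p,d=manip.grab_frame(c); cv2.imwrite(f"pics/{c}0.png",p[:,:,::-1]); np.save(f"{c}0.npy",d)
    k=manip.get_calibration(c); print(c,k)
    for n in ("finned","diecast","motor","choke","burnin","tray","nest_finned"):
        print(n,[(np.round(r["at"],3).tolist(),round(r["confidence"],2)) for r in manip.look_for(c,n)])
print(manip.current_time(), manip.current_tcp_rot())
E
```

```text
top {'camera_matrix': array([[495.14587409,   0.        , 277.36764445],
       [  0.        , 495.14587409, 206.93319685],
       [  0.        ,   0.        ,   1.        ]]), 'R': array([[ 0.02487505, -0.99933077,  0.02681877],
       [-0.98884374, -0.02853747, -0.14619737],
       [ 0.14686487, -0.02288291, -0.98889185]]), 't': array([-0.05318945,  0.55447462,  0.77478069])}
finned []
diecast [([0.643, -0.154, 0.069], 0.91), ([0.746, -0.19, 0.06], 0.74), ([0.357, -0.072, 0.062], 0.68)]
motor [([0.645, -0.039, 0.06], 0.82), ([0.724, 0.14, 0.051], 0.63), ([0.628, -0.145, 0.014], 0.35)]
choke [([0.646, -0.094, 0.049], 0.61)]
burnin [([0.637, 0.053, 0.007], 0.68), ([0.646, -0.099, 0.05], 0.18)]
tray [([0.462, -0.06, 0.014], 0.8)]
nest_finned [([0.637, 0.014, 0.014], 0.56)]
scene {'camera_matrix': array([[541.56611753,   0.        , 276.76848936],
       [  0.        , 541.56611753, 208.67577463],
       [  0.        ,   0.        ,   1.        ]]), 'R': array([[ 0.2947894 ,  0.95555458,  0.00382844],
       [ 0.79106431, -0.24179268, -0.56191953],
       [-0.53601909,  0.16867647, -0.82718304]]), 't': array([-0.1335933 , -0.42771106,  1.27057051])}
finned [([0.66, 0.016, 0.048], 0.64)]
diecast [([0.666, -0.162, 0.072], 0.97), ([0.764, -0.198, 0.056], 0.95), ([0.46, -0.064, 0.012], 0.5)]
motor [([0.736, 0.131, 0.051], 0.72), ([0.661, -0.048, 0.064], 0.61)]
choke [([0.66, -0.104, 0.042], 0.81)]
burnin [([0.677, 0.061, 0.004], 0.68)]
tray [([0.46, -0.068, 0.011], 0.77), ([0.677, -0.004, 0.012], 0.34)]
nest_finned [([0.676, -0.006, 0.012], 0.96)]
0.8 [[-9.70902505e-01  2.39475102e-01  4.86732156e-05]
 [ 2.39475105e-01  9.70902503e-01  6.78787827e-05]
 [-3.10016684e-05  7.75597035e-05 -9.99999997e-01]]
```

View pics/top0.png

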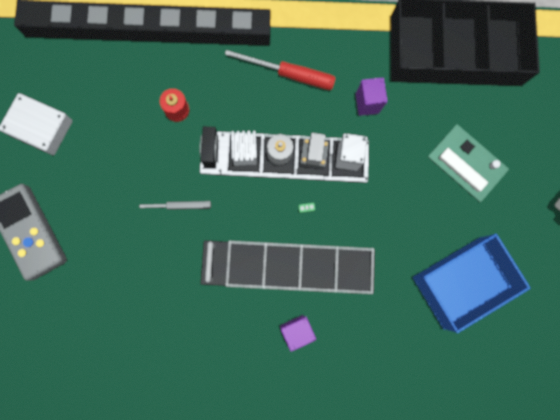

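View pics/scene0.png

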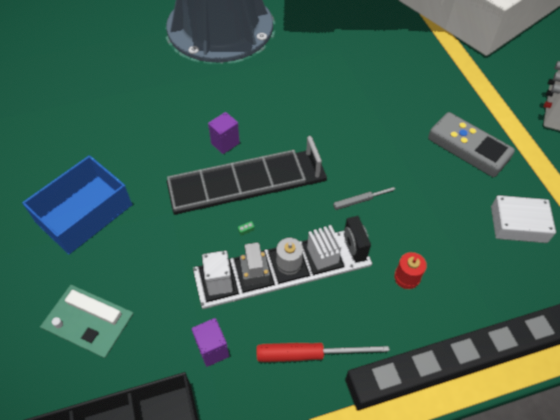

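Top view: the rack is at px (203–368, 130–180) with its fan at (208,146). In order from the fan: finned (243,150), motor (280,148), choke (315,148), diecast (352,148). The tray is at (203–373, 242–292) with its handle at (208,262), on the left. Its far bays run from the right: (355,270), (318,268), (283,267), (246,265).

Possible confusions:
- **diecast:** the purple boxes at (371,96) and (298,333), and the white box at (36,122).
- **motor:** the red one at (173,103).
- **tray:** the black bin at (463,40), the black strip at (145,20) and the blue bin at (470,283).

Next I'll measure with depth and check a close crop.

```bash
cat > vis.py <<'E'
from bench import manip
import numpy as np, cv2
def cloud(c,d):
    k=manip.get_calibration(c); K=k["camera_matrix"]
    v,u=np.mgrid[:420,:560]
    P=np.stack([(u-K[0,2])/K[0,0]*d,(v-K[1,2])/K[1,1]*d,d],-1)
    return (P-k["t"])@k["R"]
def grid(W,m):  # metric picture of masked points
    return cv2.minAreaRect((W[m][:,:2]*1000).astype(np.float32))
E
python3 - <<'E'
from vis import *
p=cv2.imread("pics/top0.png"); s=cv2.imread("pics/scene0.png")
a=cv2.resize(p[120:300,190:385],None,fx=3.3,fy=3.3,interpolation=2)[:,:640]
cv2.imwrite("pics/crop.png",a)
for c in ("top","scene"):
    d=np.load(f"{c}0.npy"); W=cloud(c,d); x,y,z=np.moveaxis(W,-1,0); ok=d>0
    tb=ok&(x>.3)&(x<.8)&(abs(y)<.3); print(c,"table z",np.median(z[tb&(abs(z)<.01)]))
    m=(ok&(x>.59)&(x<.73)&(y<.14)&(y>-.175)&(z>.035)).astype(np.uint8)
    n,l,st,ce=cv2.connectedComponentsWithStats(m)
    for i in range(1,n):
        if st[i,4]<60: continue
        q=l==i; zt=np.percentile(z[q],95); t=q&(z>zt-.006)
        r=grid(W,t); print("hi",ce[i].round(),"zt %.3f"%zt,"rect",np.round(r[0],1),np.round(r[1],1),round(r[2],1),"mean",W[t].mean(0).round(4))
    for nm,lo,hi,(x0,x1) in (("rack",.004,.024,(.58,.73)),("tray",.008,.028,(.4,.54))):
        m=ok&(x>x0)&(x<x1)&(y<.16)&(y>-.24)&(z>lo)&(z<hi)
        n,l,st,ce=cv2.connectedComponentsWithStats(m.astype(np.uint8)); i=1+st[1:,4].argmax()
        r=grid(W,l==i); print(nm,np.round(r[0],1),np.round(r[1],1),round(r[2],1))
    m=ok&(x>.4)&(x<.54)&(y<.14)&(y>-.24)&(z>.035); print("handle",grid(W,m),z[m].max())
E
```

```text
top table z 0.0017524060379211055
hi [178. 106.] zt 0.057 rect [719.2 131.1] [17.7 20.4] 89.9 mean [0.7213 0.1338 0.0542]
hi [209. 145.] zt 0.066 rect [654.1  78.3] [25.8 59.8] 87.6 mean [0.6535 0.0781 0.0636]
hi [244. 147.] zt 0.067 rect [654.2  20. ] [44.2 37.6] 2.2 mean [0.6539 0.0204 0.0658]
hi [315. 150.] zt 0.074 rect [652.5 -98.2] [22.1 45. ] 82.8 mean [ 0.652  -0.0981  0.0719]
hi [280. 148.] zt 0.071 rect [653.3 -40. ] [36.5 34.3] 28.8 mean [ 0.6522 -0.0401  0.0691]
hi [351. 150.] zt 0.076 rect [ 651.6 -158.3] [37.4 44.3] 82.9 mean [ 0.6507 -0.157   0.0737]
rack [653.  -50.4] [290.1  80.7] 88.5
tray [460.5 -59.4] [290.2  74.2] 88.5
handle ((463.8954772949219, 68.38862609863281), (7.99385404586792, 63.356571197509766), 88.48129272460938) 0.0639512595823571
scene table z 0.00012100480752083359
hi [357. 235.] zt 0.064 rect [654.4  76.2] [26.5 60.6] 84.1 mean [0.6551 0.0757 0.0618]
hi [324. 244.] zt 0.065 rect [653.4  18.1] [46.2 39.5] 2.6 mean [0.6538 0.0183 0.0633]
hi [289. 253.] zt 0.069 rect [654.  -41.5] [36.8 37.8] 50.5 mean [ 0.6534 -0.0418  0.0671]
hi [253. 262.] zt 0.071 rect [ 651.6 -100. ] [22.2 45.3] 83.5 mean [ 0.6528 -0.1002  0.0698]
hi [218. 269.] zt 0.074 rect [ 651.2 -158.9] [35.7 45.9] 84.7 mean [ 0.6517 -0.1583  0.0719]
hi [404. 261.] zt 0.059 rect [723.7 136.9] [ 8.2 15.3] 72.8 mean [0.726  0.1364 0.0573]
rack [651.1 -51.8] [290.8  75.8] 89.0
tray [458.9 -61.2] [289.7  80.5] 89.0
handle ((463.58770751953125, 66.99746704101562), (8.697009086608887, 64.36068725585938), 87.77593231201172) 0.06310928607644552
```

View pics/crop.png

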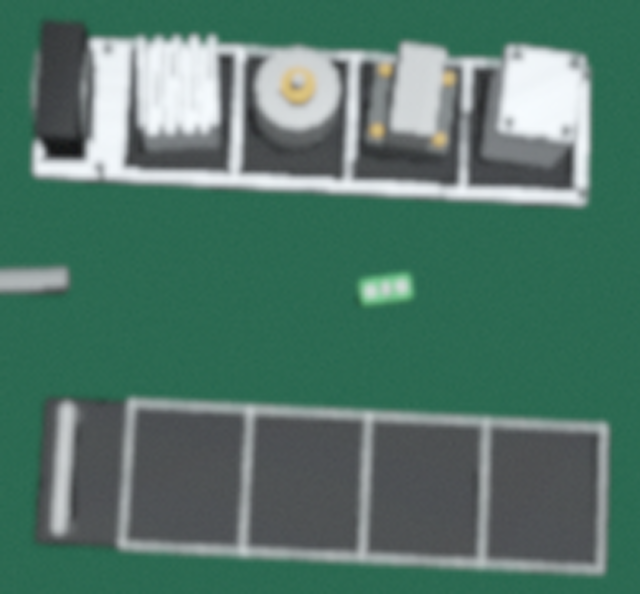

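The crop confirms the order from the fan: finned, motor, choke, diecast, all bare metal. The tray handle is at the left (crop 62,470) and four empty bays lie to its right. Next I'll fix the tray pose from its grey rim frame.

Run:
```python
from vis import *
for c in ("top","scene"):
    im=cv2.imread(f"pics/{c}0.png"); d=np.load(f"{c}0.npy"); W=cloud(c,d); x,y,z=np.moveaxis(W,-1,0)
    k=manip.get_calibration(c); K,R,t=k["camera_matrix"],k["R"],k["t"]
    m=(im.min(2)>105)&(x>.4)&(x<.52)&(y>-.23)&(y<.06)&(z<.033)
    n,l,st,ce=cv2.connectedComponentsWithStats(m.astype(np.uint8)); i=1+st[1:,4].argmax()
    v,u=np.nonzero(l==i); ray=np.stack([(u-K[0,2])/K[0,0],(v-K[1,2])/K[1,1],np.ones(len(u))],1)@R; C=-R.T@t
    for zz in (.020,):
        X=(C+ray*((zz-C[2])/ray[:,2])[:,None])[:,:2]*1000
        print(c,st[i],cv2.minAreaRect(X.astype(np.float32)))
        a=np.radians(1.4); yl=X@np.array([np.sin(a),np.cos(a)]); h,e=np.histogram(yl,bins=np.arange(-215,60,2)); print([(int(b),int(q)) for b,q in zip(e,h) if q>15])
```

```text
top [ 225  240  150   54 1817] ((459.3109436035156, -79.01332092285156), (246.32574462890625, 76.80706787109375), 88.38790893554688)
[(-191, 51), (-189, 55), (-187, 46), (-133, 16), (-131, 55), (-129, 60), (-127, 57), (-73, 18), (-71, 57), (-69, 57), (-67, 55), (-13, 17), (-11, 59), (-9, 55), (-7, 54), (-5, 16), (49, 58), (51, 56), (53, 53)]
scene [168 150 137  59 650] ((459.2366638183594, -80.47157287597656), (243.06517028808594, 74.77955627441406), 88.53192138671875)
[(-191, 31), (-189, 25), (-131, 35), (-129, 23), (-71, 36), (-69, 25), (-11, 35), (-9, 24), (49, 33), (51, 23)]
```

```bash
cat > job.py <<'E'
from vis import *
T0=np.array([.4593,-.0798]); TY=np.radians(-1.5)
U={"finned":(.6538,.0191,2.2,-.09),"motor":(.6532,-.0408,-1.5,-.03),"choke":(.6521,-.0992,-6.8,.03),"diecast":(.6514,-.1580,-6.2,.09)}
Z=.050; H=.19
def rot(a): c,s=np.cos(a),np.sin(a); return np.array([[-s,c,0],[c,s,0],[0,0,-1.]])
def run(n):
    x,y,deg,b=U[n]; R=rot(np.radians(deg)); RT=rot(TY)
    g=T0+b*np.array([-np.sin(TY),np.cos(TY)])
    manip.move_ptp([x,y,H],R)
    manip.move_l([x,y,Z],max_speed=.12)
    manip.set_gripper(0.,50); w=manip.current_grip_width(); f=manip.current_grip_force()
    manip.move_l([x,y,H],max_speed=.12)
    print(n,"width",w*85,"F",f,"after lift",manip.current_grip_width()*85)
    manip.move_l([*g,H],RT,max_speed=.15)
    manip.move_l([*g,Z+.02],max_speed=.12); manip.move_l([*g,Z+.003],max_speed=.03)
    f0=manip.current_force()[2]; z=Z+.003
    while z>Z-.004:
        z-=.0005; manip.move_l([*g,z],max_speed=.02); df=manip.current_force()[2]-f0
        if df>2.5: break
    print(" touch z",round(z,4),"df",df,manip.current_ee_pos(),"t",manip.current_time())
    manip.set_gripper(1.); manip.move_l([*g,H],max_speed=.12)
E
python3 - <<'E'
from job import *
print(manip.inverse_kinematics([.6538,.0191,H],rot(0)))
run("finned")
p,d=manip.grab_frame("scene"); cv2.imwrite("pics/s1.png",cv2.resize(p[100:320,150:400],None,fx=2.4,fy=2.4)[:,:,::-1])
print(manip.current_time())
E
```

```text
[-4.19468384e-02  5.98815908e-01  1.41650610e+00 -4.44089210e-16
  1.12627064e+00 -4.19468384e-02]
finned width 42.91864060002791 F 51.82225249707699 after lift 43.14029576603219
 touch z 0.05 df 8.598154458321702 [ 0.45694944 -0.16979107  0.05045236] t 11.8333
13.6917
```

View pics/s1.png

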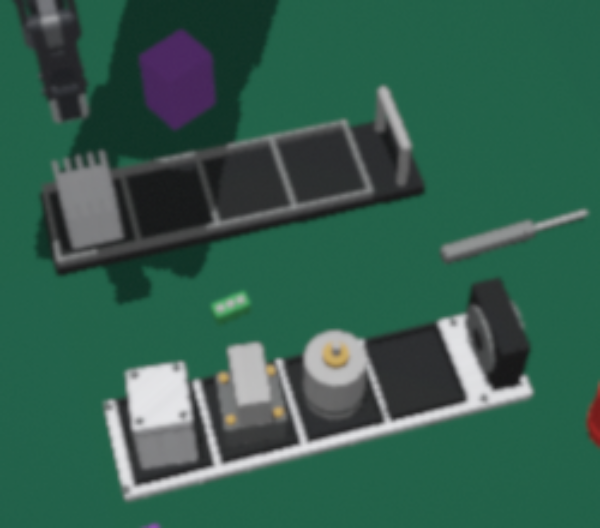

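The finned unit (crop 90,200) stands upright in the bay farthest from the handle. I'll run the other three the same way.

Run:
```python
from job import *
for n in ("motor","choke","diecast"): run(n)
manip.move_l([.40,.25,.25],max_speed=.2)
for c in ("top","scene"):
    p,d=manip.grab_frame(c); cv2.imwrite(f"pics/{c}2.png",p[:,:,::-1])
    W=cloud(c,d); x,y,z=np.moveaxis(W,-1,0)
    m=((d>0)&(x>.4)&(x<.53)&(y<.055)&(y>-.22)&(z>.035)).astype(np.uint8)
    n,l,st,ce=cv2.connectedComponentsWithStats(m)
    Rm=np.array([[np.cos(TY),np.sin(TY)],[-np.sin(TY),np.cos(TY)]])
    for i in range(1,n):
        if st[i,4]<60: continue
        q=l==i; zt=np.percentile(z[q],95); t=q&(z>zt-.006); r=grid(W,t)
        print(c,"zt %.3f"%zt,"in tray",np.round(Rm@(np.array(r[0])-T0*1000),1),np.round(r[1],1),round(r[2],1))
print(manip.current_time())
```

```text
motor width 40.69929741733672 F 50.61839818954468 after lift 40.6443097595003
 touch z 0.05 df 9.98620743283017 [ 0.45857722 -0.10981144  0.05047741] t 22.6333
choke width 43.20397773045018 F 52.51837887944873 after lift 43.202624836901734
 touch z 0.05 df 9.648896042649422 [ 0.46011588 -0.04979804  0.05038296] t 33.2
diecast width 43.318086935023224 F 52.210739850997925 after lift 43.76806732068203
 touch z 0.05 df 8.87799553413062 [0.46167652 0.01017558 0.05035037] t 44.1917
top zt 0.076 in tray [ 1.5 89.1] [37.8 43.8] 88.2
top zt 0.073 in tray [ 1.6 30.6] [22. 44.] 88.7
top zt 0.071 in tray [  1.4 -28.3] [37.8 39.2] 15.1
top zt 0.067 in tray [  1.8 -89.4] [38.5 43.7] 89.1
scene zt 0.074 in tray [ 1.6 87.5] [38.5 46.7] 88.8
scene zt 0.071 in tray [ 1.4 28.7] [21.6 46.8] 88.5
scene zt 0.069 in tray [  1.1 -30.7] [33.4 36.4] 43.3
scene zt 0.065 in tray [  0.9 -91. ] [37.9 46.9] 88.6
47.525
```

View pics/scene2.png

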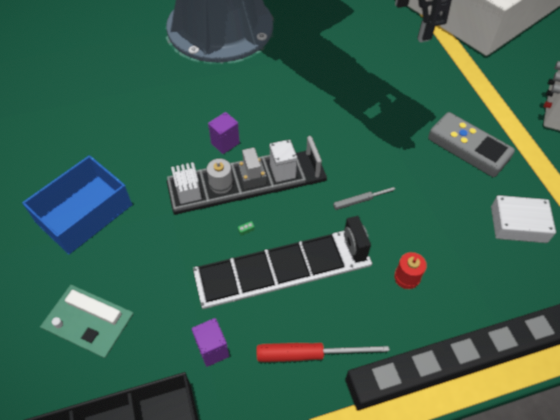

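The tray now holds finned (185,182), motor (219,175), choke (253,168) and diecast (284,160, next to the handle). All are upright, about 1–2 mm from their bay centres, and at the same top heights as before. The rack is empty and the arm is clear.

```bash
python3 -c "
from bench import manip
print(manip.sign_off())"
```

```text
the job is handed in; nothing more can be done
None
```

The job is done and handed in: counting from the bay farthest from the handle, the tray holds finned, motor, choke and diecast, each upright within about 2 mm of its bay centre, after about 48 s on the robot's clock.

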